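Put the packing-bench small tools away in their boards

TASK

Clear the bench by sorting the small tools into their wooden boards: one mould plate flat in each round well, one marker down in each long groove, and the probe thermometer flat in the key-shaped recess with its head in the wide pocket. Grip the thermometer at the balance point in its heavy head so that it stays level while you carry it. Leave the pastry brush and the bench scraper where they lie.

Things in the scene. Friction and masses are not known exactly. Their poses are not given: they have to be found in the camera images.
- plate_a_centre (a point): first round cream-white mould plate: a disc 56 mm in diameter, 11 mm thick, patterned on top, lying flat; the point is its centre, half-way up. The two plates are alike. 30 g
- plate_b_centre (a point): second mould plate, like the first: disc 56 mm in diameter, 11 mm thick; the point is its centre, half-way up. 30 g
- black_centre (a point): felt marker with a black cap, lying flat: 138 mm long, 16 mm wide, 16 mm high; the point is its centre, half-way up; its x axis runs along the pen. It does not roll. 18 g
- red_centre (a point): felt marker with a red cap, lying flat: 132 mm long, 16 mm wide, 16 mm high; the point is its centre, half-way up; its x axis runs along the pen. It does not roll. 18 g
- thermometer_balance (a point): probe thermometer lying flat, 192 mm long: white head (83 long, 22 wide, 15 high) at its +y end, thin steel probe (3.6 thick, 110 long, 8 above the underside) towards -y. 45 g, nearly all in the head. The point is its balance point, mid-head, half-way up (46 mm from the head's outer end); y axis points from probe to head. Gripped there across the head (along x) it carries level
- plate_board: fixed wooden board, recesses lined in dark grey felt, with two ROUND wells: 100 mm (x) by 180 mm (y), 10 mm high. Origin at the centre of its underside. Wells 76 mm in diameter, 4 mm deep (floor 6 mm above the origin), centres at y = +44 and -44 mm, x = 0. A plate lying in a well stands 7 mm proud of the board
- marker_board: fixed wooden board, recesses lined in dark grey felt, with two long straight GROOVES: 108 mm (x) by 170 mm (y), 11 mm high. Origin at the centre of its underside. The grooves run along its y axis, 154 mm long, 34 mm wide, 5 mm deep (floor 6 mm above the origin), their centre lines at x = +30 and -30 mm, y = 0. A marker in a groove stands 11 mm proud
- thermometer_board: fixed narrow wooden board, felt-lined, one KEY-SHAPED recess: 66 (x) by 230 mm (y), 11 high; stop 24 high across the +y end. Origin: centre of underside. Recess floor 6 mm up, 5 deep: wide head pocket (42 wide, y = +4 to +105) and narrow probe slot (16 wide, y = -105 to +4). Thermometer in place: balance point over x = 0, y = +50, its y axis along the board's y
- pastry_brush: bystander: pastry brush with a wooden handle, 197x40x13 mm, lying behind the boards, just in front of the fixed bag sealer (x 0.72 to 0.85, y 0.02 to 0.44 m, body 0.06 high, its raised arm up to about 0.27 m at its right end: do not swing the hand over or into it); origin at the centre of its underside, x along the brush
- bench_scraper: bystander: steel bench scraper with a wooden handle, 79x152x19 mm, lying behind the boards; origin at the centre of its underside, y along the handle

How it is judged (in metres and radians):
At the end, for the whole second after the job is handed in: One mould plate flat on the floor of each round well, one marker flat in each groove (either marker, along it within 0.2 rad), the thermometer flat in the key-shaped recess, head in the wide pocket; each centre within about 12 mm of its place; all released and at rest ((((x of plate_a_centre in the frame of plate_board between -0.013 and 0.013 m and y of plate_a_centre in the frame of plate_board between 0.031 and 0.057 m and z of plate_a_centre in the frame of plate_board below 0.0145 m and angle between plate_a_centre's own z axis and vertical below 0.07 rad) and (x of plate_b_centre in the frame of plate_board between -0.013 and 0.013 m and y of plate_b_centre in the frame of plate_board between -0.057 and -0.031 m and z of plate_b_centre in the frame of plate_board below 0.0145 m and angle between plate_b_centre's own z axis and vertical below 0.07 rad)) or ((x of plate_a_centre in the frame of plate_board between -0.013 and 0.013 m and y of plate_a_centre in the frame of plate_board between -0.057 and -0.031 m and z of plate_a_centre in the frame of plate_board below 0.0145 m and angle between plate_a_centre's own z axis and vertical below 0.07 rad) and (x of plate_b_centre in the frame of plate_board between -0.013 and 0.013 m and y of plate_b_centre in the frame of plate_board between 0.031 and 0.057 m and z of plate_b_centre in the frame of plate_board below 0.0145 m and angle between plate_b_centre's own z axis and vertical below 0.07 rad))) and (((x of black_centre in the frame of marker_board between 0.017 and 0.043 m and y of black_centre in the frame of marker_board between -0.012 and 0.012 m and z of black_centre in the frame of marker_board below 0.017 m and angle between the x axis of black_centre and the y axis of marker_board, either way round below 0.2 rad) and (x of red_centre in the frame of marker_board between -0.043 and -0.017 m and y of red_centre in the frame of marker_board between -0.012 and 0.012 m and z of red_centre in the frame of marker_board below 0.017 m and angle between the x axis of red_centre and the y axis of marker_board, either way round below 0.2 rad)) or ((x of black_centre in the frame of marker_board between -0.043 and -0.017 m and y of black_centre in the frame of marker_board between -0.012 and 0.012 m and z of black_centre in the frame of marker_board below 0.017 m and angle between the x axis of black_centre and the y axis of marker_board, either way round below 0.2 rad) and (x of red_centre in the frame of marker_board between 0.017 and 0.043 m and y of red_centre in the frame of marker_board between -0.012 and 0.012 m and z of red_centre in the frame of marker_board below 0.017 m and angle between the x axis of red_centre and the y axis of marker_board, either way round below 0.2 rad))) and x of thermometer_balance in the frame of thermometer_board between -0.014 and 0.014 m and y of thermometer_balance in the frame of thermometer_board between 0.037 and 0.063 m and z of thermometer_balance in the frame of thermometer_board below 0.0165 m and angle between thermometer_balance's own z axis and vertical below 0.07 rad and angle between the y axis of thermometer_balance and the y axis of thermometer_board, either way round below 0.2 rad); the robot touches nothing.
It fails at once if the thermometer tips more than about 23 degrees out of level (angle between thermometer_balance's own z axis and vertical above 0.4 rad).
It fails at once if the pastry brush is moved more than 30 mm (distance of pastry_brush from where it was at the start of the episode above 0.03 m).
It fails at once if the bench scraper is moved more than 30 mm (distance of bench_scraper from where it was at the start of the episode above 0.03 m).
It also fails if it takes over 128 s, if anything falls off the work surface, if the arm or the gripper's body presses on something with over 40 N, if the wrist force passes 120 N, or if a joint passes its speed limit or range.

ROBOT

A 6-joint arm with a two-finger parallel gripper is mounted at the origin on a cart in front of the work surface, level with it; the furniture and walls round the work are solid. World frame = base frame: x ahead of the robot, y to its left, z up, the work surface at z = 0. Lengths are in m, angles in degrees, forces in N, time in s.
With the tool pointing down it reaches from about 0.3 to 1 m from the base axis. Payload 5.1 kg.
Tool frame: the origin (TCP) lies midway between the tips of the shut fingers; the grasp point (between the pads) lies arm.grip_point_offset behind it (arm.grip_point_offset is the distance from the TCP to the grasp point, in m); z points along the fingers, y is the direction in which the jaws open and shut (so a half turn about z gives the same grasp; the last joint's range is limited). The gripper opens to 95 mm and grips with 3 to 60 N. Pads are 20 mm wide; open, the fingers measure 119 mm over their backs; the gripper's body (75 mm by 180 mm) begins 59 mm behind the grasp point.
Start: joints at [-74.118, 7.093, 94.555, -0, 78.352, -4.733], TCP at [0.229, -0.608, 0.215] pointing down, gripper open.
Joint ranges: [-149.61, 149.61], [-58.7, 133.49], [1.44, 155.28], [-77.14, 257.14], [18.33, 153.61], [-166.67, 166.67]. Speed limits (degrees/s): [147.25, 147.25, 180, 180, 180, 180].

INTERFACE

Orientations are given as a 3x3 rotation matrix whose columns are the frame's x, y, z axes.
In Python, from cell import arm, imaging gives the robot as it stands.
- The arm moves only by the shell command python3 -m handwheel 'ROWS' [FORCE]. ROWS is JSON, a list of rows, each a list of 3 entries, a list of its own where there are three numbers: the finger opening in mm, from 0 to 95.1, then the shift along the tool's x, y, z in mm, then the turn about the tool's z in degrees. A call has 1 to 5 rows; each row shifts and turns the commanded pose from where the row before left it, along the tool's axes as they then stand; what a row does not reach is not made up. A row lasts 1/8 s, in which the tool goes at most 62.5 mm and 10.7 degrees, less where a joint would pass 70% of its speed; a pose out of reach is approached as far as the arm can. A call with a gripper value outside its range is refused whole. The fingers move at their own pace and stop on an object; FORCE is the grip in N (left out, the last holds). Time passes only in rows, so rows that do not move let the fingers close. It gives the time, the measured TCP pose, the force and the opening at its end, in the units of the state.
- arm.observe(): the state, without advancing time (a new reading comes with each control period).
- imaging.capture(name): name is "side" or "top"; returns a dict with "image" (420x560x3 uint8, red, green, blue), "range_z" (420x560 float32, m along the optical axis (not along the pixel's ray), 0 where there is no reading), "fx", "fy", "cx", "cy" (pixels), "T" (4x4, takes a point from camera to world coordinates). Camera axes: x right, y down, z forward; pixel columns grow to the right and rows downward; lengths in m; the calibration is good to about 2 mm. A picture is of the moment at which its call begins.
- arm.job_done(): hands the job in, once; it reports no verdict.
The state is a dict: "t": time; "joints": joint angles; "joint_vel": joint speeds; "tau": joint torques, N m; "tool_pos": TCP position; "ee_rot": TCP orientation; "wrist_force": force on the tool from outside, world axes, zero at the start; "moment": the same for the moment, N m; "width": finger opening in m.
Only numpy, scipy, OpenCV 4.12 (cv2) and the standard library are available. Lean on these libraries where they do the work, as an engineer would, in place of code of your own. Each camera call takes 0.05 s, during which the arm holds its last target.

## Working session

There is one attempt and no reset: what is moved stays moved. The work goes in short steps, Python scripts to look and compute and a shell command to move; the robot and the scene stay as the last step left them, time stands still between calls to the robot, and variables do not carry over. Pictures are saved under pics/ and viewed, and the job is handed in when it is done.

```bash
mkdir -p pics; ls; python3 - <<'E'
from cell import arm, imaging
import cv2
s=arm.observe();print(s, arm.grip_point_offset)
for n in("top","side"):
    c=imaging.capture(n);cv2.imwrite(f"pics/{n}0.png",c["image"][:,:,::-1]);print(n,c["fx"],c["cx"],c["cy"],c["T"].round(3).tolist())
E
```

```text
pics
{'t': 0.0, 'joints': array([-7.41178698e+01,  7.13305947e+00,  9.46314198e+01,  1.18652289e-03,
        7.83515490e+01, -4.73369075e+00]), 'joint_vel': array([ 0.19815813,  0.00516869, -0.04235757,  0.0210026 , -0.05782888,
        0.01560159]), 'tau': array([ 1.25078022e-03, -4.17588902e+01, -3.59937894e+01,  7.75627024e-02,
        4.90481767e-02, -1.96881424e-04]), 'tool_pos': array([ 0.2286612 , -0.60778696,  0.21341944]), 'ee_rot': array([[ 9.35963876e-01,  3.52095636e-01, -5.34672388e-04],
       [ 3.52095992e-01, -9.35961857e-01,  1.95332119e-03],
       [ 1.87322905e-04, -2.01649408e-03, -9.99997949e-01]]), 'wrist_force': array([-0.01002255, -0.36659894, -0.518013  ]), 'moment': array([-0.02000602, -0.00591457, -0.02423625]), 'width': 0.09482770796096901} 0.0188
top 426.4256575844044 278.65290573141556 205.3106914101498 [[0.019, -0.984, 0.178, 0.385], [-1.0, -0.018, 0.01, -0.013], [-0.007, -0.178, -0.984, 1.111], [0.0, 0.0, 0.0, 1.0]]
side 453.5811522458271 278.89388242584613 212.0331346072978 [[-0.998, -0.025, 0.063, 0.487], [-0.067, 0.492, -0.868, 1.017], [-0.009, -0.87, -0.492, 0.617], [0.0, 0.0, 0.0, 1.0]]
```

View pics/top0.png

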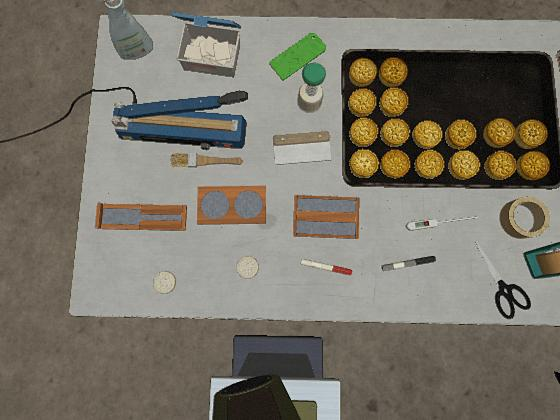

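View pics/side0.png

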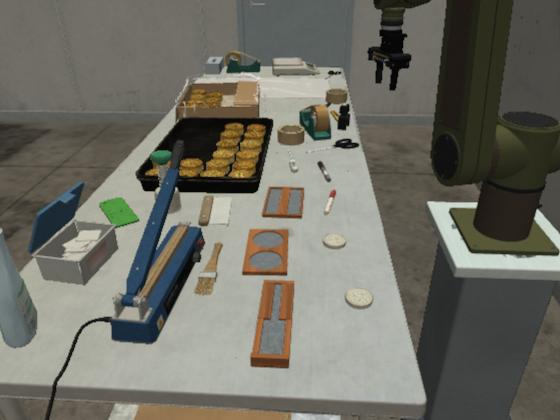

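The top picture shows the plates at (164,282) and (247,267), the red marker at (327,267), the black marker at (408,264) and the thermometer at (440,222) with its head to the left. The boards are at (141,216), (231,205) and (326,216). The brush is at (207,160) and the scraper at (302,148).

```bash
cat > h.py <<'E'
from cell import arm, imaging
import cv2, numpy as np
def cloud(n="top"):
    c=imaging.capture(n);z=c["range_z"].astype(float);v,u=np.mgrid[:420,:560]
    P=np.stack([(u-c["cx"])/c["fx"]*z,(v-c["cy"])/c["fy"]*z,z],-1)@c["T"][:3,:3].T+c["T"][:3,3]
    P[z==0]=np.nan
    return c,P
def ray(c,u,v,h):
    d=c["T"][:3,:3]@np.array([(u-c["cx"])/c["fx"],(v-c["cy"])/c["fy"],1]);o=c["T"][:3,3]
    return o+d*(h-o[2])/d[2]
E
python3 - <<'E'
from h import *
c,P=cloud()
im=c["image"]
for name,(x0,y0,x1,y1) in dict(A=(145,265,185,300),B=(230,250,265,285),red=(290,250,362,282),blk=(372,250,446,280),th=(398,208,486,238),tb=(90,198,192,236),pb=(190,180,272,230),mb=(288,190,366,244)).items():
    Q=P[y0:y1,x0:x1];z=Q[...,2]
    m=(z>0.004)
    n,l,s,_=cv2.connectedComponentsWithStats(m.astype(np.uint8))
    k=1+s[1:,4].argmax();m=l==k
    q=Q[m]
    r=cv2.minAreaRect((q[:,:2]*1000).astype(np.float32))
    print(name,m.sum(),"med table z",np.nanmedian(z[~m]).round(4),"z pct",np.nanpercentile(q[:,2],[10,50,90]).round(4),"rect mm",np.round(r[0],1),np.round(r[1],1),round(r[2],1),"mean",(q[:,:2].mean(0)*1000).round(1))
cv2.imwrite("pics/crop1.png",cv2.resize(im[180:310,80:290,::-1],None,fx=3.8,fy=3.8,interpolation=2))
cv2.imwrite("pics/crop2.png",cv2.resize(im[180:310,285:495,::-1],None,fx=3.8,fy=3.8,interpolation=2))
E
```

```text
A 408 med table z 0.0004 z pct [0.0078 0.0105 0.0132] rect mm [380.1 286.1] [55.9 55.5] 32.3 mean [380.  285.8]
B 386 med table z 0.0009 z pct [0.0081 0.0109 0.0134] rect mm [422.   74.9] [55.6 54.3] 2.4 mean [421.5  75.6]
red 315 med table z 0.0011 z pct [0.0109 0.0148 0.018 ] rect mm [ 428.3 -125.6] [132.  19.] 77.9 mean [ 426.5 -126. ]
blk 361 med table z 0.0014 z pct [0.0118 0.0161 0.0194] rect mm [ 439.1 -334.4] [ 23.3 138.3] 10.4 mean [ 439.6 -334.1]
th 351 med table z 0.0015 z pct [0.0056 0.0152 0.0187] rect mm [ 553.2 -425.8] [ 36.5 192. ] 11.3 mean [ 543.3 -392.5]
tb 2235 med table z 0.0005 z pct [0.0059 0.0104 0.0146] rect mm [545.9 359.1] [ 71.8 244.8] 1.1 mean [547.  358.2]
pb 2566 med table z 0.001 z pct [0.0058 0.0093 0.0128] rect mm [587.9 124.5] [110.4 190.9] 1.2 mean [583.6 123.1]
mb 2664 med table z 0.0013 z pct [0.0059 0.0096 0.0137] rect mm [ 557.7 -126.1] [180.8 117.8] 86.3 mean [ 556.5 -125.2]
```

View pics/crop1.png

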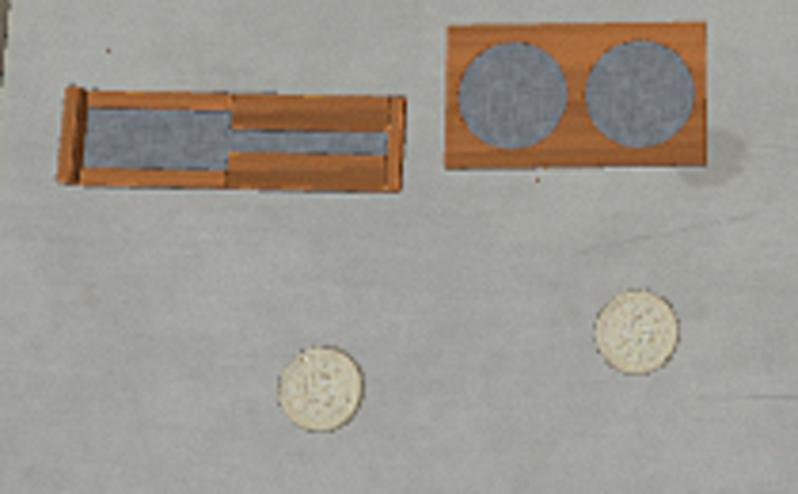

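View pics/crop2.png

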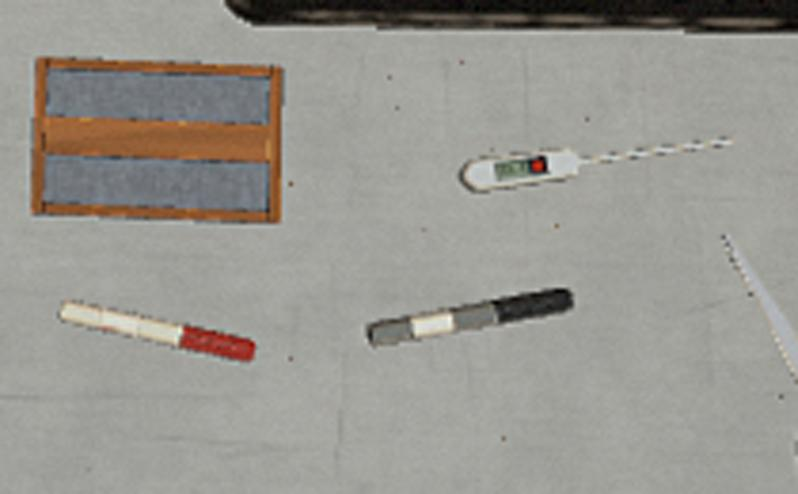

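The close-ups confirm the layout. The thermometer board's head pocket and stop are at its left (+y) end, and the marker board's grooves run nearly along world y. The thermometer's head points left (+y) and its probe points right and slightly up. Next I'll refine the recesses and head by colour.

```bash
python3 - <<'E'
from h import *
c,P=cloud();im=c["image"].astype(int)
R,G,B=im[...,0],im[...,1],im[...,2]
def blobs(mask,box,h,minA=60):
    x0,y0,x1,y1=box
    m=np.zeros(mask.shape,np.uint8);m[y0:y1,x0:x1]=mask[y0:y1,x0:x1]
    n,l,s,_=cv2.connectedComponentsWithStats(m,connectivity=4)
    for k in range(1,n):
        if s[k,4]<minA: continue
        v,u=np.nonzero(l==k)
        q=np.array([ray(c,a,b,h)[:2]*1000 for a,b in zip(u,v)],np.float32)
        r=cv2.minAreaRect(q);C=np.cov(q.T);w,V=np.linalg.eigh(C);a=np.degrees(np.arctan2(V[1,1],V[0,1]))
        print("  A",s[k,4],"cen px",u.mean().round(1),v.mean().round(1),"mean",q.mean(0).round(1),"rect",np.round(r[0],1),np.round(r[1],1),"axis deg",round(a,1),"len~",np.sqrt(12*w).round(1))
felt=(B>=R+2)&(R<160)&(R>80)
for n,b in dict(tb=(92,200,190,234),pb=(196,184,268,226),mb=(292,194,362,240)).items(): print(n);blobs(felt,b,0.006)
wood=(R>B+25)|felt
for n,b,h in (("tb",(92,198,190,236),.011),("pb",(190,180,272,230),.010),("mb",(288,190,366,244),.011)): print(n,"outline");blobs(wood,b,h)
print("red/blk/heads by height")
Z=np.nan_to_num(P[...,2])
for n,b,h in (("red",(290,250,362,282),.012),("blk",(372,250,446,280),.012),("th",(398,208,441,238),.011),("thall",(398,208,486,238),.009)): print(n);blobs(Z>0.005,b,h)
E
```

```text
tb
  A 784 cen px 132.1 216.3 mean [548.2 382.7] rect [548.3 357.5] [ 39.9 207.7] axis deg 89.9 len~ [ 34.9 191.9]
pb
  A 601 cen px 214.4 204.8 mean [583.1 167.7] rect [583.9 167.6] [72.6 71.3] axis deg 141.5 len~ [63.3 64.3]
  A 603 cen px 247.8 204.2 mean [586.1  79.6] rect [585.5  80.5] [72.4 71.2] axis deg 158.6 len~ [63.7 64. ]
mb
  A 700 cen px 326.3 204.9 mean [ 587.9 -127.1] rect [ 588.  -126.3] [152.7  32.1] axis deg 89.0 len~ [ 32.1 153.7]
  A 712 cen px 325.7 227.6 mean [ 527.9 -125.3] rect [ 527.7 -125.9] [151.6  32.1] axis deg 88.9 len~ [ 32.  152.2]
tb outline
  A 2290 cen px 140.7 216.8 mean [546.7 358.3] rect [547.7 358.2] [244.5  71. ] axis deg 89.9 len~ [ 68.5 239.3]
pb outline
  A 2592 cen px 231.0 204.5 mean [584.  123.4] rect [583.8 123.9] [102.6 184.3] axis deg 91.2 len~ [102.2 182.3]
mb outline
  A 2629 cen px 325.9 216.6 mean [ 556.3 -125.4] rect [ 556.3 -125.5] [172.4 110.5] axis deg 89.0 len~ [109.  170.4]
red/blk/heads by height
red
  A 307 cen px 326.3 266.8 mean [ 426.4 -126.2] rect [ 426.4 -125.5] [131.5  16.8] axis deg 78.6 len~ [ 15.1 131.7]
blk
  A 350 cen px 408.4 263.0 mean [ 440.1 -335.7] rect [ 440.  -335.1] [ 19.1 140.5] axis deg 101.5 len~ [ 16.3 139. ]
th
  A 260 cen px 421.7 224.1 mean [ 541.  -373.8] rect [ 541.6 -377.3] [23.2 91.2] axis deg 99.3 len~ [21.  82.4]
thall
  A 324 cen px 429.1 223.1 mean [ 544.2 -394. ] rect [ 549.2 -428.5] [ 23.2 193.4] axis deg 98.8 len~ [ 19.  162.9]
```

```bash
cat > go.py <<'E'
import sys,numpy as np
from cell import arm
# usage: go.py x y z(mm) yaw_of_tool_y(deg): remaining shift in tool axes and turn
x,y,z,yaw=map(float,sys.argv[1:5]);s=arm.observe();R=s["ee_rot"]
d=R.T@(np.array([x,y,z])-s["tool_pos"]*1000)
a=np.degrees(np.arctan2(R[1,1],R[0,1]));t=(a-yaw+180)%360-180
print("t",round(s["t"],2),"tcp",(s["tool_pos"]*1000).round(1),"yaw",a.round(1),"w",round(s["width"]*1000,1),"F",s["wrist_force"].round(1),"| need tool xyz",d.round(1),"turn",round(t,1))
E
python3 -m handwheel '[[95,[0,0,0],-9.8],[95,[0,0,0],-9.8],[95,[0,0,0],-9.8],[95,[0,0,0],-9.8],[95,[0,0,0],-9.8]]' 20
python3 -m handwheel '[[95,[0,0,0],-9.8],[95,[0,0,0],-9.8],[95,[0,0,0],-9.8],[95,[0,0,0],0]]'
python3 go.py 541.5 -379 80 9
```

```text
t: 0.82
tool_pos: [0.2288, -0.6082, 0.2143]
ee_rot: [[0.343, 0.939, -0.0], [0.939, -0.343, 0.001], [0.0, -0.0, -1.0]]
wrist_force: [0.4, -0.1, 0.2]
width: 0.095
t: 1.32
tool_pos: [0.2288, -0.6082, 0.2144]
ee_rot: [[-0.155, 0.988, -0.0], [0.988, 0.155, 0.0], [0.0, -0.0, -1.0]]
wrist_force: [-0.1, -0.7, 0.4]
width: 0.0952
t 1.32 tcp [ 228.8 -608.2  214.4] yaw 8.9 w 95.2 F [-0.1 -0.7  0.4] | need tool xyz [178.  344.4 134.4] turn -0.1
```

```bash

python3 -m handwheel '[[95,[22,43,10],0],[95,[22,43,10],0],[95,[22,43,10],0],[95,[22,43,10],0],[95,[22,43,10],0]]'
python3 -m handwheel '[[95,[22,43,25],0],[95,[22,43,25],0],[95,[24,43,25],0],[95,[0,0,0],0]]'
python3 go.py 541.5 -379 6 9
python3 - <<'E'
from h import *
c,P=cloud("side");cv2.imwrite("pics/s1.png",cv2.resize(c["image"][110:240,230:430,::-1],None,fx=4,fy=4,interpolation=2))
c,P=cloud("top");cv2.imwrite("pics/t1.png",cv2.resize(c["image"][180:280,350:510,::-1],None,fx=5,fy=5,interpolation=2))
E
```

```text
t: 1.95
tool_pos: [0.4251, -0.465, 0.1643]
ee_rot: [[-0.153, 0.988, 0.0], [0.988, 0.153, -0.0], [-0.0, 0.0, -1.0]]
wrist_force: [0.4, -0.7, -0.4]
width: 0.0951
t: 2.45
tool_pos: [0.5412, -0.3752, 0.0864]
ee_rot: [[-0.158, 0.987, -0.004], [0.987, 0.158, 0.004], [0.004, -0.003, -1.0]]
wrist_force: [0.3, 0.6, 0.0]
width: 0.095
t 2.45 tcp [ 541.2 -375.2   86.4] yaw 9.1 w 95.0 F [0.3 0.6 0. ] | need tool xyz [-4.2 -0.1 80.4] turn 0.1
```

View pics/t1.png

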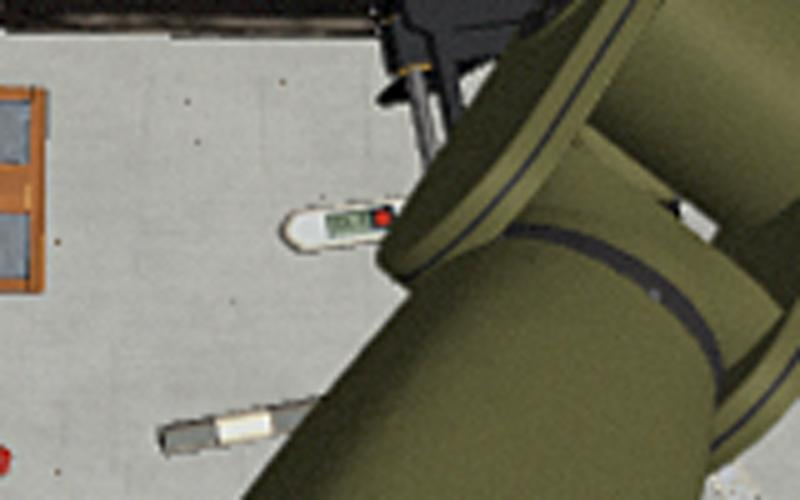

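View pics/s1.png

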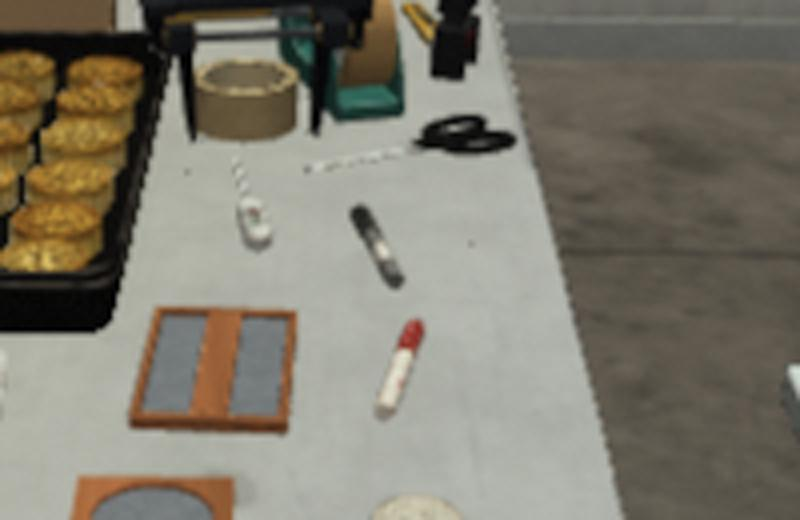

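The top view is partly blocked by the arm, but the thermometer head is visible with its end at about (406,225). The side view shows the open fingers above and past the head, which is at about (252,220) in the crop, and nothing has been touched. I'll let the arm settle, then descend.

```bash

python3 -m handwheel '[[70,[0,0,0],0],[70,[0,0,0],0]]'
python3 go.py 541.5 -379 6 9
python3 -c "
from h import *
c=imaging.capture('top')
print(ray(c,406.4,225.3,.008))"
```

```text
t: 2.8
tool_pos: [0.5403, -0.38, 0.0908]
ee_rot: [[-0.155, 0.988, 0.001], [0.988, 0.155, -0.001], [-0.001, 0.001, -1.0]]
wrist_force: [0.0, 0.2, 0.5]
width: 0.0802
t 2.8 tcp [ 540.3 -380.    90.8] yaw 8.9 w 80.2 F [0.  0.2 0.5] | need tool xyz [ 0.9  1.2 84.8] turn -0.1
[ 0.5374693  -0.33503586  0.008     ]
```

```bash

python3 -m handwheel '[[60,[0,1,30],0],[60,[0,0,30],0],[60,[0,0,14],0],[60,[0,0,10],0],[60,[0,0,0],0]]'
python3 go.py 541.5 -379.7 6 9
```

```text
t: 3.48
tool_pos: [0.5416, -0.3786, 0.0056]
ee_rot: [[-0.156, 0.988, -0.0], [0.988, 0.156, 0.0], [0.0, -0.0, -1.0]]
wrist_force: [0.1, 0.0, -0.1]
width: 0.06
t 3.48 tcp [ 541.6 -378.6    5.6] yaw 9.0 w 60.0 F [ 0.1  0.  -0.1] | need tool xyz [-1.1 -0.2 -0.4] turn 0.0
```

```bash

python3 -m handwheel '[[10,[-1,0,0],0],[10,[0,0,0],0],[10,[0,0,0],0],[10,[0,0,0],0],[10,[0,0,0],0]]' 20
python3 -m handwheel '[[10,[0,0,0],0],[10,[0,0,0],0],[10,[0,0,0],0],[10,[0,0,-5],0],[10,[0,0,-10],0]]'
python3 -m handwheel '[[10,[0,0,-15],0],[10,[0,0,0],0]]'
python3 - <<'E'
from h import *
c,P=cloud("side");cv2.imwrite("pics/s2.png",cv2.resize(c["image"][110:240,230:430,::-1],None,fx=4,fy=4,interpolation=2))
E
```

```text
t: 4.1
tool_pos: [0.5419, -0.3795, 0.0058]
ee_rot: [[-0.157, 0.988, 0.0], [0.988, 0.157, -0.0], [-0.0, 0.0, -1.0]]
wrist_force: [0.4, 0.1, 0.4]
width: 0.0204
t: 4.72
tool_pos: [0.5414, -0.3791, 0.0204]
ee_rot: [[-0.157, 0.988, -0.001], [0.988, 0.157, 0.001], [0.001, -0.001, -1.0]]
wrist_force: [0.4, 0.1, -0.5]
width: 0.0205
t: 4.97
tool_pos: [0.5432, -0.3806, 0.0384]
ee_rot: [[-0.157, 0.988, 0.003], [0.988, 0.157, -0.003], [-0.003, 0.003, -1.0]]
wrist_force: [-0.5, 0.4, -0.2]
width: 0.0207
```

View pics/s2.png

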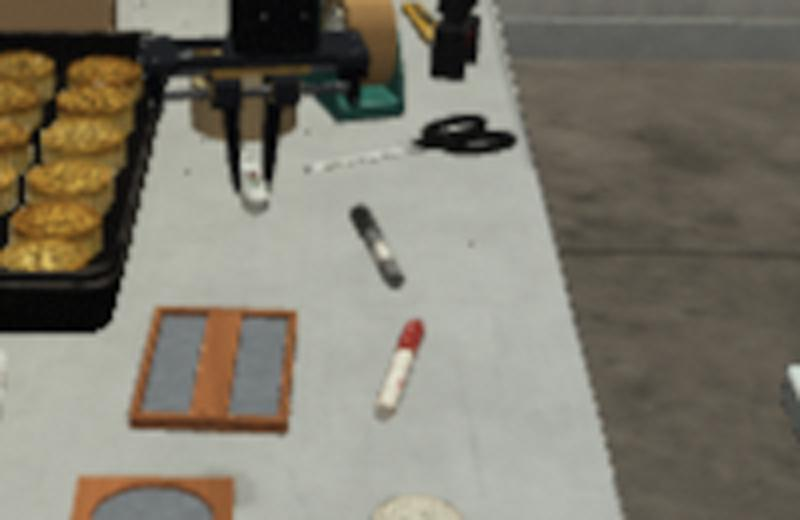

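The thermometer is held at 20.5 mm width, and the side picture at crop (255,185) shows it level between the fingers. I'll raise it and carry it left.

```bash

python3 -m handwheel '[[10,[0,0,-15],3],[10,[0,0,-20],3],[10,[0,0,-15],3],[10,[15,0,0],0],[10,[30,0,0],0]]'
python3 -m handwheel '[[10,[40,0,0],0],[10,[45,0,0],0],[10,[45,0,0],0],[10,[45,0,0],0],[10,[45,0,0],0]]'
python3 -m handwheel '[[10,[45,0,0],0],[10,[45,0,0],0],[10,[45,0,0],0],[10,[45,0,0],0],[10,[45,0,0],0]]'
python3 go.py 548 407.5 30 0
```

```text
t: 5.65
tool_pos: [0.5413, -0.3337, 0.0847]
ee_rot: [[0.0, 1.0, -0.001], [1.0, -0.0, 0.001], [0.001, -0.001, -1.0]]
wrist_force: [-0.6, 1.0, -0.4]
width: 0.0208
t: 6.28
tool_pos: [0.5404, -0.112, 0.0842]
ee_rot: [[-0.002, 1.0, -0.002], [1.0, 0.002, 0.001], [0.001, -0.002, -1.0]]
wrist_force: [-0.5, 0.1, -1.2]
width: 0.0202
t: 6.9
tool_pos: [0.54, 0.1125, 0.0843]
ee_rot: [[-0.002, 1.0, -0.002], [1.0, 0.002, -0.0], [-0.0, -0.002, -1.0]]
wrist_force: [0.7, -0.4, -0.5]
width: 0.0205
t 6.9 tcp [540.  112.5  84.3] yaw 0.1 w 20.5 F [ 0.7 -0.4 -0.5] | need tool xyz [295.    8.6  54.3] turn 0.1
```

```bash

python3 -m handwheel '[[10,[45,2,0],0],[10,[45,2,0],0],[10,[45,2,0],0],[10,[45,2,0],0],[10,[45,0,0],0]]'
python3 -m handwheel '[[10,[35,0,0],0],[10,[20,0,0],0],[10,[10,0,0],0],[10,[5,0,0],0],[10,[0,0,0],0]]'
python3 -m handwheel '[[10,[0,0,0],0]]'
python3 go.py 548 407.5 30 0
python3 - <<'E'
from h import *
c,P=cloud("top");cv2.imwrite("pics/t3.png",cv2.resize(c["image"][170:270,70:230,::-1],None,fx=5,fy=5,interpolation=2))
c,P=cloud("side");cv2.imwrite("pics/s3.png",cv2.resize(c["image"][220:380,180:380,::-1],None,fx=3.7,fy=3.7,interpolation=2))
E
```

```text
t: 7.52
tool_pos: [0.5479, 0.337, 0.0841]
ee_rot: [[-0.002, 1.0, -0.002], [1.0, 0.002, -0.001], [-0.001, -0.002, -1.0]]
wrist_force: [0.6, -0.5, -0.7]
width: 0.0203
t: 8.15
tool_pos: [0.5497, 0.4049, 0.0856]
ee_rot: [[0.0, 1.0, -0.0], [1.0, -0.0, -0.0], [-0.0, -0.0, -1.0]]
wrist_force: [0.7, 0.2, 0.4]
width: 0.0207
t: 8.28
tool_pos: [0.5498, 0.4047, 0.0857]
ee_rot: [[0.001, 1.0, -0.0], [1.0, -0.001, -0.0], [-0.0, -0.0, -1.0]]
wrist_force: [-0.3, 0.3, -0.3]
width: 0.0206
t 8.28 tcp [549.8 404.7  85.7] yaw -0.0 w 20.6 F [-0.3  0.3 -0.3] | need tool xyz [ 2.8 -1.8 55.7] turn -0.0
```

View pics/s3.png

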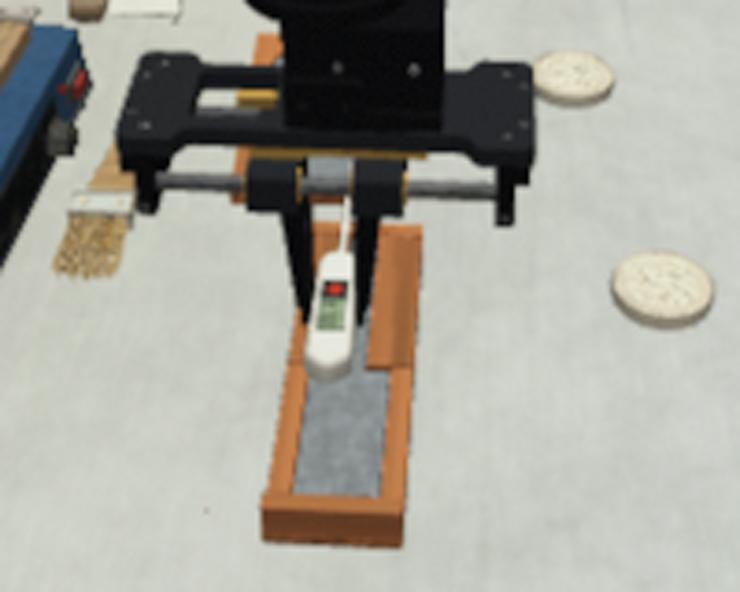

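View pics/t3.png

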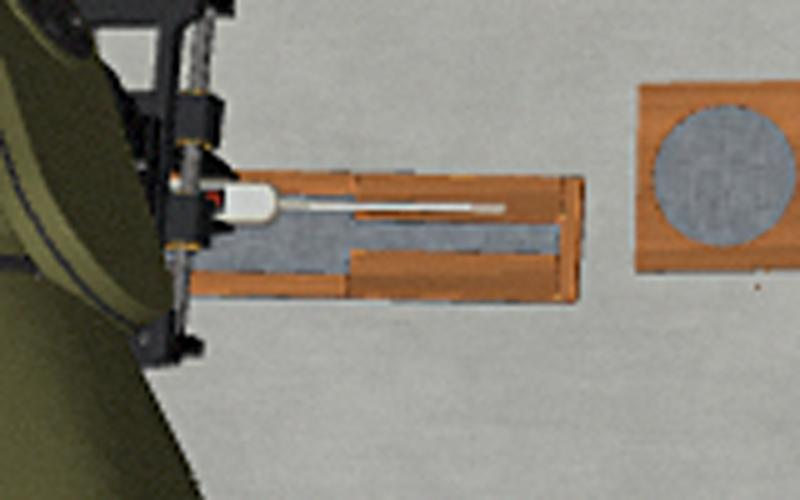

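Both pictures show the thermometer level and parallel to the slot, with its head above the pocket. I'll lower it.

```bash

python3 -m handwheel '[[10,[3,-1,20],0],[10,[0,-1,20],0],[10,[0,0,15],0],[10,[0,0,0],0],[10,[0,0,0],0]]'
python3 go.py 548 407.5 12.5 0
python3 - <<'E'
from h import *
c,P=cloud("top");cv2.imwrite("pics/t4.png",cv2.resize(c["image"][170:270,70:230,::-1],None,fx=5,fy=5,interpolation=2))
c,P=cloud("side");cv2.imwrite("pics/s4.png",cv2.resize(c["image"][220:380,180:380,::-1],None,fx=3.7,fy=3.7,interpolation=2))
E
```

```text
t: 9.0
tool_pos: [0.5479, 0.4087, 0.0308]
ee_rot: [[-0.0, 1.0, 0.0], [1.0, 0.0, 0.0], [0.0, 0.0, -1.0]]
wrist_force: [0.5, -0.6, -0.2]
width: 0.0207
t 9.0 tcp [547.9 408.7  30.8] yaw 0.0 w 20.7 F [ 0.5 -0.6 -0.2] | need tool xyz [-1.2  0.1 18.3] turn 0.0
```

View pics/s4.png

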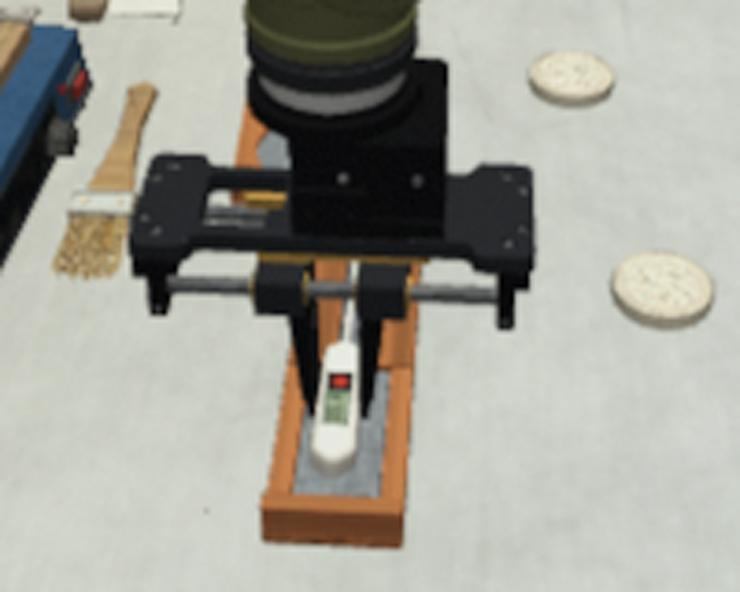

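View pics/t4.png

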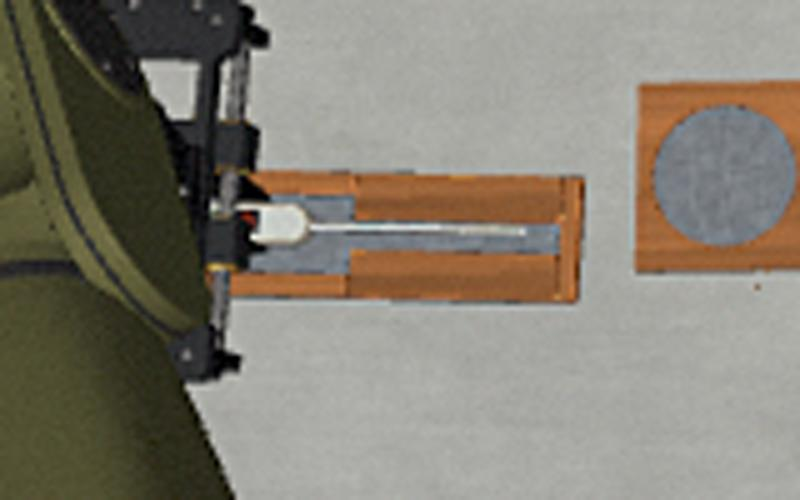

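The probe lies along the slot (crop row 228) and the head is in the pocket. I'll lower 18 mm and release.

```bash

python3 -m handwheel '[[10,[-1,0,10],0],[10,[0,0,5],0],[10,[0,0,2],0],[10,[0,0,1],0],[10,[0,0,0],0]]'
python3 go.py 548 407.5 12.5 0
python3 -m handwheel '[[28,[0,0,0],0],[34,[0,0,0],0],[44,[0,0,0],0]]'
python3 -m handwheel '[[44,[0,0,-5],0],[44,[0,0,-15],0],[60,[0,0,-30],0],[70,[0,0,-40],0],[70,[0,0,0],0]]'
```

```text
t: 9.72
tool_pos: [0.5476, 0.4076, 0.0127]
ee_rot: [[-0.0, 1.0, 0.0], [1.0, 0.0, 0.0], [0.0, 0.0, -1.0]]
wrist_force: [-0.5, -0.6, -0.2]
width: 0.0204
t 9.72 tcp [547.6 407.6  12.7] yaw 0.0 w 20.4 F [-0.5 -0.6 -0.2] | need tool xyz [-0.1  0.4  0.2] turn 0.0
t: 10.1
tool_pos: [0.5478, 0.4076, 0.0129]
ee_rot: [[-0.0, 1.0, 0.0], [1.0, 0.0, 0.0], [0.0, 0.0, -1.0]]
wrist_force: [0.1, 0.5, -0.6]
width: 0.0391
t: 10.72
tool_pos: [0.5506, 0.4094, 0.1091]
ee_rot: [[-0.0, 1.0, 0.009], [1.0, 0.0, 0.005], [0.005, 0.009, -1.0]]
wrist_force: [-0.2, -0.9, 0.2]
width: 0.0673
```

```bash

python3 -m handwheel '[[80,[-30,-42,0],0],[80,[-30,-42,0],0],[80,[-30,-42,0],0],[80,[-32,-42,0],0],[80,[0,0,0],0]]'
python3 -m handwheel '[[80,[0,0,0],0]]'
python3 go.py 380 286 5 0
python3 - <<'E'
from h import *
c,P=cloud("top");cv2.imwrite("pics/t5.png",cv2.resize(c["image"][180:310,80:290,::-1],None,fx=3.8,fy=3.8,interpolation=2))
m=P[200:236,92:192];im=c["image"][200:236,92:192].astype(int)
w=(im.min(-1)>165)&(m[...,2]>0.008)
q=m[w][:,:2]*1000;print(w.sum(),q.mean(0),cv2.minAreaRect(q.astype(np.float32)),np.percentile(m[w][:,2],[10,50,90]))
E
```

```text
t: 11.35
tool_pos: [0.3758, 0.2831, 0.1005]
ee_rot: [[-0.0, 1.0, -0.003], [1.0, 0.0, -0.002], [-0.002, -0.003, -1.0]]
wrist_force: [-0.2, -0.2, -0.3]
width: 0.0801
t: 11.48
tool_pos: [0.3801, 0.2857, 0.1031]
ee_rot: [[-0.0, 1.0, 0.001], [1.0, 0.0, 0.001], [0.001, 0.001, -1.0]]
wrist_force: [-0.7, 0.3, -0.3]
width: 0.0797
t 11.47 tcp [380.1 285.7 103.1] yaw 0.0 w 79.7 F [-0.7  0.3 -0.3] | need tool xyz [ 0.2 -0.3 98.1] turn 0.0
153 [548.07244233 393.96711197] ((549.6358032226562, 358.45269775390625), (16.831472396850586, 186.84310913085938), 0.8773731589317322) [0.01489359 0.02080494 0.0234439 ]
```

View pics/t5.png

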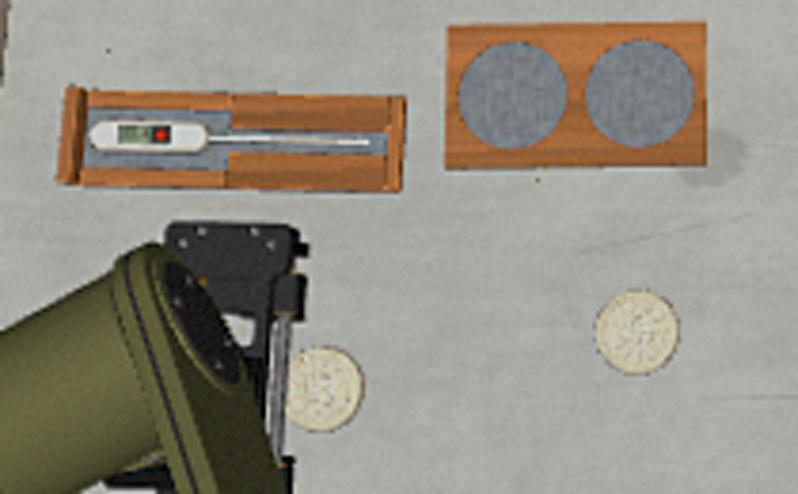

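The thermometer is seated, with its head in the pocket (crop 90–210, row 135) and its probe in the slot. The gripper is above plate A, so I'll descend.

```bash

python3 -m handwheel '[[80,[0,0,40],0],[80,[0,0,35],0],[80,[0,0,15],0],[80,[0,0,7],0],[80,[0,0,0],0]]'
python3 go.py 380 286 5 0
python3 -m handwheel '[[40,[0,0,0],0],[40,[0,0,0],0],[40,[0,0,0],0],[40,[0,0,0],0],[40,[0,0,0],0]]' 20
python3 go.py 380 286 5 0
```

```text
t: 12.15
tool_pos: [0.3804, 0.2859, 0.0062]
ee_rot: [[-0.0, 1.0, 0.001], [1.0, 0.0, 0.0], [0.0, 0.001, -1.0]]
wrist_force: [0.6, -0.2, 0.6]
width: 0.0799
t 12.15 tcp [380.4 285.9   6.2] yaw 0.0 w 79.9 F [ 0.6 -0.2  0.6] | need tool xyz [ 0.1 -0.4  1.2] turn 0.0
t: 12.78
tool_pos: [0.38, 0.2857, 0.0063]
ee_rot: [[-0.0, 1.0, 0.001], [1.0, 0.0, 0.0], [0.0, 0.001, -1.0]]
wrist_force: [-0.5, -0.9, 4.2]
width: 0.0551
t 12.78 tcp [380.  285.7   6.3] yaw 0.0 w 55.1 F [-0.5 -0.9  4.2] | need tool xyz [ 0.3 -0.   1.3] turn 0.0
```

```bash

python3 -m handwheel '[[40,[0,0,0],0],[40,[0,0,-8],0],[40,[0,0,-16],0],[40,[0,0,-25],0],[40,[0,0,0],0]]' 25
python3 go.py 583.5 167.7 30 0
python3 - <<'E'
from h import *
c,P=cloud("side");cv2.imwrite("pics/s6.png",cv2.resize(c["image"][200:360,220:420,::-1],None,fx=3.7,fy=3.7,interpolation=2))
E
```

```text
t: 13.4
tool_pos: [0.3815, 0.2865, 0.0574]
ee_rot: [[-0.0, 1.0, 0.005], [1.0, 0.0, 0.003], [0.003, 0.005, -1.0]]
wrist_force: [0.6, -0.5, 0.3]
width: 0.0551
t 13.4 tcp [381.5 286.5  57.4] yaw 0.0 w 55.1 F [ 0.6 -0.5  0.3] | need tool xyz [-119.   201.8   28.1] turn 0.0
```

View pics/s6.png

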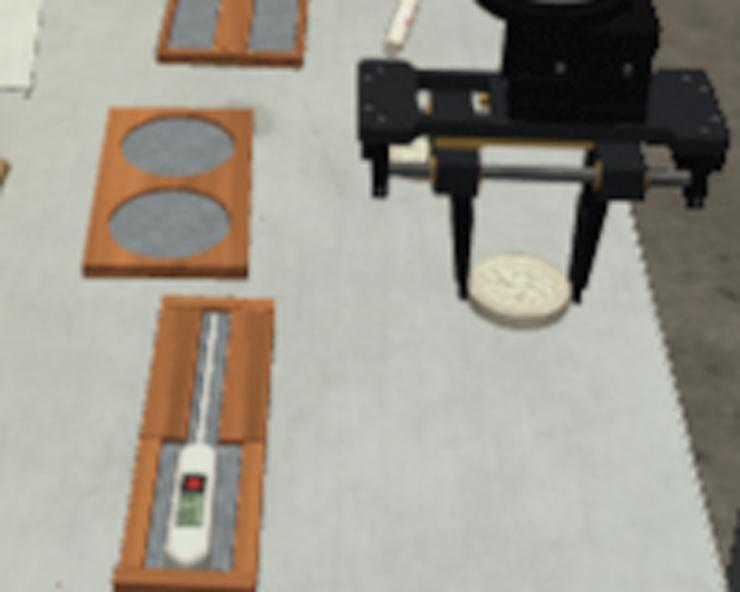

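Plate A is held level between the fingertips (crop (520,290)). I'll carry it to the +y well.

```bash

python3 -m handwheel '[[40,[-12,18,-10],0],[40,[-22,38,0],0],[40,[-25,44,0],0],[40,[-25,44,0],0],[40,[-22,38,0],0]]'
python3 -m handwheel '[[40,[-12,20,0],0],[40,[0,0,0],0],[40,[0,0,0],0]]'
python3 go.py 583.5 167.7 13 0
```

```text
t: 14.08
tool_pos: [0.5623, 0.1782, 0.0633]
ee_rot: [[0.0, 1.0, -0.002], [1.0, -0.0, -0.0], [-0.0, -0.002, -1.0]]
wrist_force: [-0.3, 1.1, -0.1]
width: 0.0554
t: 14.45
tool_pos: [0.5802, 0.1681, 0.0639]
ee_rot: [[-0.001, 1.0, -0.002], [1.0, 0.001, -0.0], [-0.0, -0.002, -1.0]]
wrist_force: [0.5, 0.5, -0.6]
width: 0.0553
t 14.45 tcp [580.2 168.1  63.9] yaw 0.1 w 55.3 F [ 0.5  0.5 -0.6] | need tool xyz [-0.4  3.4 50.9] turn 0.1
```

```bash

python3 -m handwheel '[[40,[0,3,20],0],[40,[0,0,15],0],[40,[0,0,9],0],[40,[0,0,4],0],[40,[0,0,0],0]]'
python3 go.py 583.5 167.7 13 0
python3 - <<'E'
from h import *
c,P=cloud("side");cv2.imwrite("pics/s7.png",cv2.resize(c["image"][200:360,180:380,::-1],None,fx=3.7,fy=3.7,interpolation=2))
E
```

```text
t: 15.08
tool_pos: [0.5846, 0.1675, 0.0164]
ee_rot: [[-0.0, 1.0, -0.0], [1.0, 0.0, -0.0], [-0.0, -0.0, -1.0]]
wrist_force: [-0.6, -0.1, -0.7]
width: 0.0549
t 15.07 tcp [584.6 167.5  16.4] yaw 0.0 w 54.9 F [-0.6 -0.1 -0.7] | need tool xyz [ 0.2 -1.1  3.4] turn 0.0
```

View pics/s7.png

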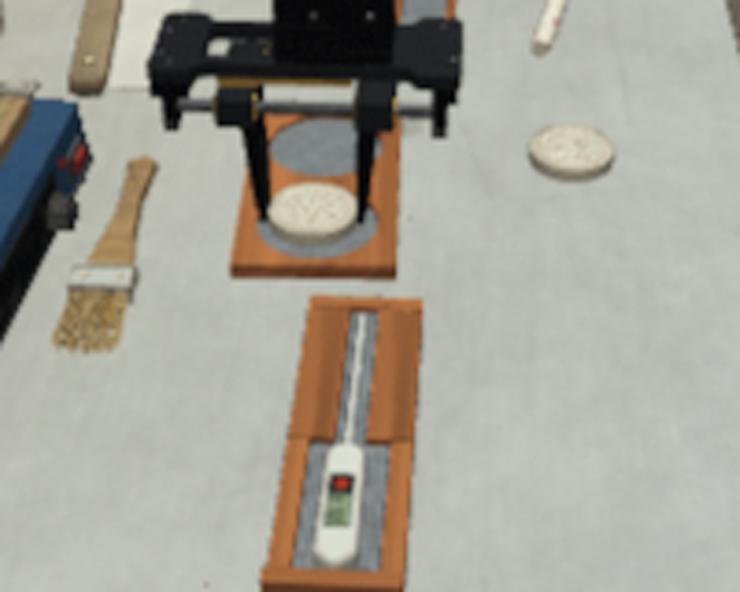

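```bash

python3 -m handwheel '[[40,[0,-1,3],0],[40,[0,0,0],0],[40,[0,0,0],0]]'
python3 go.py 583.5 167.7 13 0
python3 -m handwheel '[[60,[0,0,0],0],[66,[0,0,0],0],[74,[0,0,-3],0],[74,[0,0,-10],0],[80,[0,0,-30],0]]'
python3 -m handwheel '[[80,[0,0,-25],0],[80,[-10,-20,0],0],[80,[-28,-45,0],0],[80,[-28,-45,0],0],[80,[-22,-40,0],0]]'
python3 -m handwheel '[[80,[0,0,0],0],[80,[0,0,0],0]]'
python3 go.py 421.8 75.3 5 0
python3 - <<'E'
from h import *
c,P=cloud("side");cv2.imwrite("pics/s8.png",cv2.resize(c["image"][200:360,180:380,::-1],None,fx=3.7,fy=3.7,interpolation=2))
c,P=cloud("top");cv2.imwrite("pics/t8.png",cv2.resize(c["image"][180:310,80:290,::-1],None,fx=3.8,fy=3.8,interpolation=2))
E
```

```text
t: 15.5
tool_pos: [0.5838, 0.1675, 0.0139]
ee_rot: [[-0.0, 1.0, 0.0], [1.0, 0.0, 0.0], [0.0, 0.0, -1.0]]
wrist_force: [0.2, -0.6, -0.3]
width: 0.055
t 15.5 tcp [583.8 167.5  13.9] yaw 0.0 w 55.0 F [ 0.2 -0.6 -0.3] | need tool xyz [ 0.2 -0.3  0.9] turn 0.0
t: 16.12
tool_pos: [0.5823, 0.1672, 0.0558]
ee_rot: [[-0.0, 1.0, -0.004], [1.0, 0.0, -0.001], [-0.001, -0.004, -1.0]]
wrist_force: [0.0, -0.0, 0.6]
width: 0.0779
t: 16.75
tool_pos: [0.4325, 0.0787, 0.0823]
ee_rot: [[-0.0, 1.0, 0.001], [1.0, 0.0, -0.0], [-0.0, 0.001, -1.0]]
wrist_force: [-0.1, -0.7, 1.0]
width: 0.0797
t: 17.0
tool_pos: [0.4349, 0.0796, 0.0829]
ee_rot: [[-0.0, 1.0, 0.003], [1.0, 0.0, 0.0], [0.0, 0.003, -1.0]]
wrist_force: [0.7, 0.4, -0.1]
width: 0.0799
t 17.0 tcp [434.9  79.6  82.9] yaw 0.0 w 79.9 F [ 0.7  0.4 -0.1] | need tool xyz [ -4.4 -13.4  77.8] turn 0.0
```

View pics/t8.png

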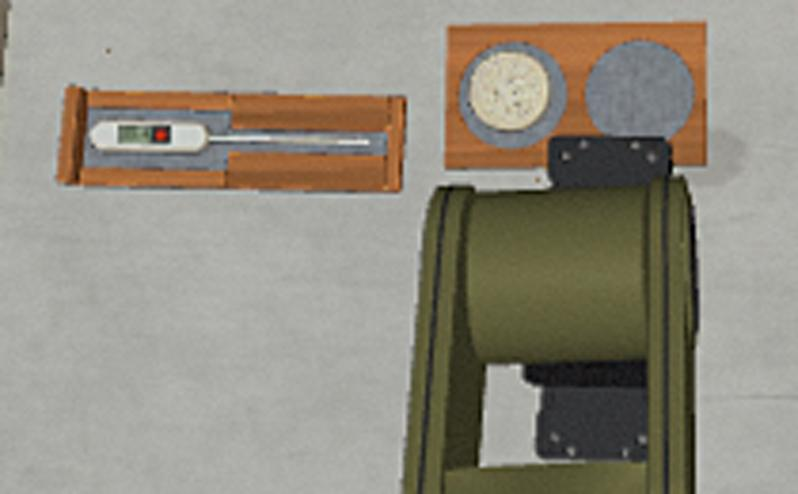

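View pics/s8.png

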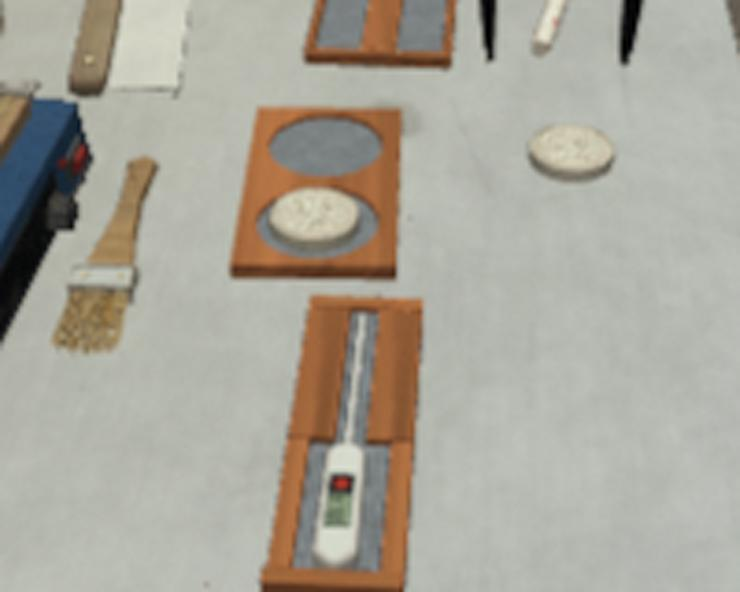

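Plate A is inside the +y well, and both views show it clear of the rim (top crop centre (509,91) against the well's (513,95)). Next is plate B.

```bash

python3 -m handwheel '[[80,[-4,-13,20],0],[80,[0,0,30],0],[80,[0,0,18],0],[80,[0,0,8],0],[80,[0,0,0],0]]'
python3 -m handwheel '[[80,[0,0,0],0]]'
python3 go.py 421.8 75.3 5 0
```

```text
t: 17.73
tool_pos: [0.421, 0.0757, 0.0055]
ee_rot: [[-0.001, 1.0, -0.001], [1.0, 0.001, -0.0], [-0.0, -0.001, -1.0]]
wrist_force: [-0.2, -0.5, -0.3]
width: 0.0801
t: 17.85
tool_pos: [0.4218, 0.0756, 0.0065]
ee_rot: [[-0.0, 1.0, 0.002], [1.0, 0.0, 0.0], [0.0, 0.002, -1.0]]
wrist_force: [-0.6, -0.2, 0.3]
width: 0.0803
t 17.85 tcp [421.8  75.6   6.5] yaw 0.0 w 80.3 F [-0.6 -0.2  0.3] | need tool xyz [-0.3  0.   1.5] turn 0.0
```

```bash

python3 -m handwheel '[[40,[0,0,1],0],[40,[0,0,0],0],[40,[0,0,0],0],[40,[0,0,0],0],[40,[0,0,0],0]]' 25
python3 -m handwheel '[[40,[0,0,0],0],[40,[0,0,-8],0],[40,[0,0,-16],0],[40,[0,0,-30],0],[40,[0,0,0],0]]'
python3 go.py 585 80 60 0
```

```text
t: 18.48
tool_pos: [0.4209, 0.0754, 0.0049]
ee_rot: [[-0.0, 1.0, 0.0], [1.0, 0.0, -0.0], [-0.0, 0.0, -1.0]]
wrist_force: [-0.3, -0.6, 1.8]
width: 0.0551
t: 19.1
tool_pos: [0.4233, 0.0756, 0.062]
ee_rot: [[-0.0, 1.0, 0.007], [1.0, 0.0, 0.0], [0.0, 0.007, -1.0]]
wrist_force: [0.6, 0.7, 0.1]
width: 0.0556
t 19.1 tcp [423.3  75.6  62. ] yaw 0.0 w 55.6 F [0.6 0.7 0.1] | need tool xyz [  4.3 161.7   3.1] turn 0.0
```

```bash

python3 -m handwheel '[[40,[1,20,0],0],[40,[1,40,0],0],[40,[1,45,0],0],[40,[1,37,0],0],[40,[0,21,0],0]]'
python3 -m handwheel '[[40,[0,0,0],0],[40,[0,0,0],0],[40,[0,0,0],0]]'
python3 go.py 585 80 13 0
```

```text
t: 19.73
tool_pos: [0.5849, 0.0795, 0.0577]
ee_rot: [[-0.0, 1.0, -0.001], [1.0, 0.0, -0.0], [-0.0, -0.001, -1.0]]
wrist_force: [0.1, -0.3, -0.2]
width: 0.056
t: 20.1
tool_pos: [0.5825, 0.0796, 0.0583]
ee_rot: [[-0.0, 1.0, -0.001], [1.0, 0.0, -0.0], [-0.0, -0.001, -1.0]]
wrist_force: [0.9, -0.0, -0.5]
width: 0.0556
t 20.1 tcp [582.5  79.6  58.3] yaw 0.0 w 55.6 F [ 0.9 -0.  -0.5] | need tool xyz [ 0.4  2.5 45.3] turn 0.0
```

```bash

python3 -m handwheel '[[40,[0,2,18],0],[40,[0,0,14],0],[40,[0,0,8],0],[40,[0,0,4],0],[40,[0,0,0],0]]'
python3 -m handwheel '[[40,[0,0,0],0]]'
python3 go.py 585 80 12.3 0
```

```text
t: 20.72
tool_pos: [0.5856, 0.0795, 0.0143]
ee_rot: [[-0.0, 1.0, -0.001], [1.0, 0.0, -0.0], [-0.0, -0.001, -1.0]]
wrist_force: [0.1, -0.5, 0.3]
width: 0.0557
t: 20.85
tool_pos: [0.5862, 0.0795, 0.0152]
ee_rot: [[-0.0, 1.0, 0.001], [1.0, 0.0, 0.0], [0.0, 0.001, -1.0]]
wrist_force: [0.2, 0.5, -0.3]
width: 0.0554
t 20.85 tcp [586.2  79.5  15.2] yaw 0.0 w 55.4 F [ 0.2  0.5 -0.3] | need tool xyz [ 0.5 -1.2  2.9] turn 0.0
```

```bash

python3 -m handwheel '[[40,[0,-1,3],0],[40,[0,0,0],0],[40,[0,0,0],0]]'
python3 go.py 585 80 12.3 0
python3 -m handwheel '[[60,[0,0,0],0],[66,[0,0,0],0],[74,[0,0,-3],0],[74,[0,0,-10],0],[70,[0,0,-30],0]]'
python3 -m handwheel '[[70,[0,0,-25],3],[60,[-20,-15,0],4],[60,[-45,-30,0],4],[60,[-45,-30,0],0],[60,[-45,-30,0],0]]'
python3 -m handwheel '[[60,[-35,-20,0],0],[60,[0,0,0],0],[60,[0,0,0],0]]'
python3 go.py 426.4 -126 7 -11.4
python3 - <<'E'
from h import *
c,P=cloud("side");cv2.imwrite("pics/s9.png",cv2.resize(c["image"][130:290,180:380,::-1],None,fx=3.7,fy=3.7,interpolation=2))
c,P=cloud("top");cv2.imwrite("pics/t9.png",cv2.resize(c["image"][180:310,180:390,::-1],None,fx=3.8,fy=3.8,interpolation=2))
E
```

```text
t: 21.22
tool_pos: [0.5847, 0.0795, 0.0117]
ee_rot: [[-0.0, 1.0, 0.0], [1.0, 0.0, 0.0], [0.0, 0.0, -1.0]]
wrist_force: [-0.0, 0.5, -0.7]
width: 0.0559
t 21.23 tcp [584.7  79.5  11.7] yaw 0.0 w 55.9 F [-0.   0.5 -0.7] | need tool xyz [ 0.5  0.3 -0.6] turn 0.0
t: 21.85
tool_pos: [0.5833, 0.0794, 0.0539]
ee_rot: [[-0.0, 1.0, -0.004], [1.0, 0.0, -0.0], [-0.0, -0.004, -1.0]]
wrist_force: [0.9, -0.5, -0.2]
width: 0.0709
t: 22.48
tool_pos: [0.4566, -0.0587, 0.0806]
ee_rot: [[0.19, 0.982, 0.001], [0.982, -0.19, -0.001], [-0.0, 0.002, -1.0]]
wrist_force: [0.7, -0.4, 0.6]
width: 0.06
t: 22.85
tool_pos: [0.4318, -0.0882, 0.0805]
ee_rot: [[0.191, 0.982, 0.002], [0.982, -0.191, -0.0], [0.0, 0.002, -1.0]]
wrist_force: [-1.2, 0.1, 0.7]
width: 0.0599
t 22.85 tcp [431.8 -88.2  80.5] yaw -11.0 w 59.9 F [-1.2  0.1  0.7] | need tool xyz [-38.2   1.8  73.5] turn 0.4
```

View pics/t9.png

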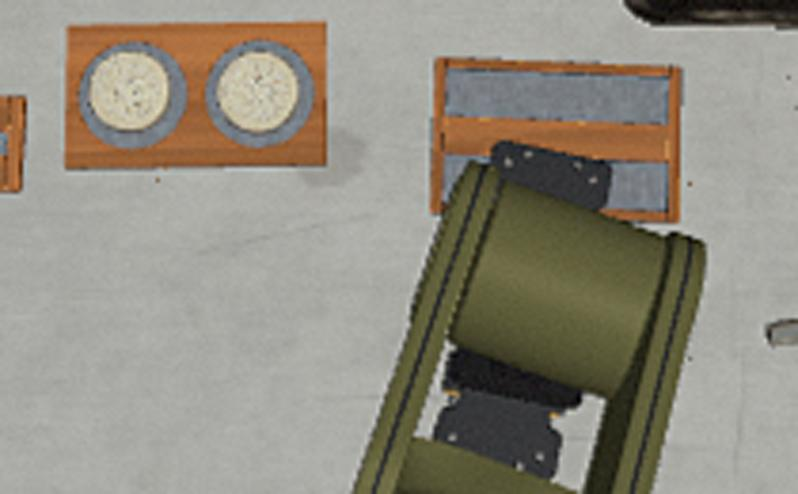

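View pics/s9.png

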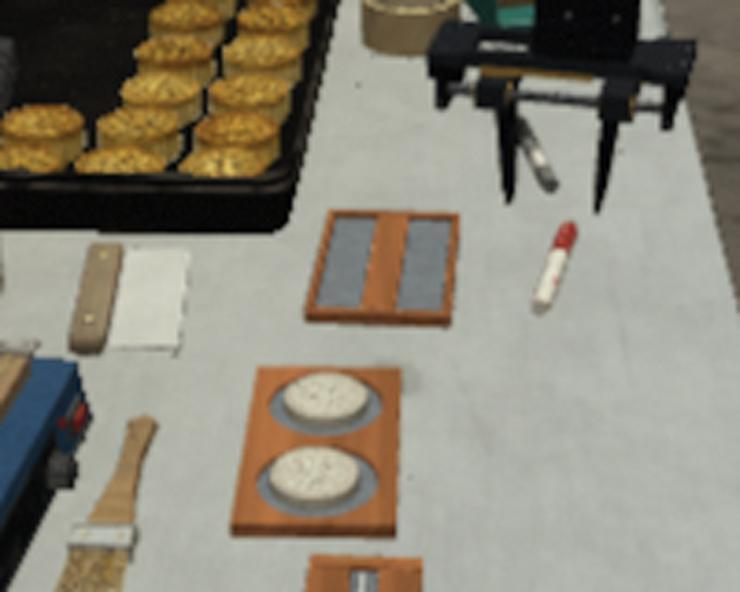

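Both plates are in their wells with felt visible all round. Now for the red marker.

```bash

python3 -m handwheel '[[60,[-20,2,10],0.5],[60,[-18,0,20],0],[60,[0,0,22],0],[60,[0,0,14],0],[60,[0,0,6],0]]'
python3 -m handwheel '[[60,[0,0,0],0],[60,[0,0,0],0]]'
python3 go.py 426.4 -126 7 -11.4
```

```text
t: 23.58
tool_pos: [0.4256, -0.1251, 0.0068]
ee_rot: [[0.198, 0.98, -0.001], [0.98, -0.198, 0.001], [0.0, -0.002, -1.0]]
wrist_force: [1.0, 0.5, 0.2]
width: 0.0601
t: 23.82
tool_pos: [0.4264, -0.1259, 0.0084]
ee_rot: [[0.199, 0.98, 0.001], [0.98, -0.199, -0.001], [-0.0, 0.001, -1.0]]
wrist_force: [-0.2, -0.1, -0.3]
width: 0.0605
t 23.82 tcp [ 426.4 -125.9    8.4] yaw -11.5 w 60.5 F [-0.2 -0.1 -0.3] | need tool xyz [-0.1  0.   1.4] turn -0.1
```

```bash

python3 -m handwheel '[[8,[0,0,1],0],[8,[0,0,0],0],[8,[0,0,0],0],[8,[0,0,0],0],[8,[0,0,0],0]]' 20
python3 -m handwheel '[[8,[0,0,0],0],[8,[0,0,0],0],[8,[0,0,-8],0],[8,[0,0,-18],0],[8,[0,0,-25],-3]]'
python3 -m handwheel '[[8,[0,0,0],-5],[8,[0,0,0],-2.5],[8,[0,0,0],0]]'
python3 go.py 588 -126.5 60 -1
```

```text
t: 24.45
tool_pos: [0.4257, -0.1258, 0.0067]
ee_rot: [[0.199, 0.98, 0.0], [0.98, -0.199, -0.0], [0.0, 0.0, -1.0]]
wrist_force: [0.8, -0.4, 0.7]
width: 0.0153
t: 25.08
tool_pos: [0.4251, -0.1256, 0.058]
ee_rot: [[0.146, 0.989, -0.001], [0.989, -0.146, 0.001], [0.0, -0.001, -1.0]]
wrist_force: [0.2, -0.7, -0.6]
width: 0.0154
t: 25.45
tool_pos: [0.4258, -0.1259, 0.0581]
ee_rot: [[0.018, 1.0, 0.001], [1.0, -0.018, -0.0], [-0.0, 0.001, -1.0]]
wrist_force: [1.1, -0.2, 0.0]
width: 0.0152
t 25.45 tcp [ 425.8 -125.9   58.1] yaw -1.0 w 15.2 F [ 1.1 -0.2  0. ] | need tool xyz [  2.3 162.2  -1.8] turn -0.0
```

```bash

python3 -m handwheel '[[8,[0,20,0],0],[8,[0,40,0],0],[8,[1,42,0],0],[8,[1,37,0],0],[8,[0,22,0],0]]'
python3 -m handwheel '[[8,[0,0,0],0],[8,[0,0,10],0],[8,[0,0,10],0],[8,[0,0,0],0],[8,[0,0,0],0]]'
python3 go.py 588 -126.5 13.5 -1
python3 - <<'E'
from h import *
c,P=cloud("side");cv2.imwrite("pics/s10.png",cv2.resize(c["image"][110:240,230:430,::-1],None,fx=4,fy=4,interpolation=2))
c,P=cloud("top");cv2.imwrite("pics/t10.png",cv2.resize(c["image"][180:310,240:450,::-1],None,fx=3.8,fy=3.8,interpolation=2))
E
```

```text
t: 26.08
tool_pos: [0.5884, -0.1265, 0.0578]
ee_rot: [[0.018, 1.0, 0.0], [1.0, -0.018, -0.0], [-0.0, 0.0, -1.0]]
wrist_force: [0.2, 0.1, -0.3]
width: 0.0155
t: 26.7
tool_pos: [0.5863, -0.1266, 0.0375]
ee_rot: [[0.017, 1.0, -0.0], [1.0, -0.017, 0.0], [0.0, -0.0, -1.0]]
wrist_force: [0.3, -0.0, -0.4]
width: 0.0151
t 26.7 tcp [ 586.3 -126.6   37.5] yaw -1.0 w 15.1 F [ 0.3 -0.  -0.4] | need tool xyz [ 0.1  1.7 24. ] turn -0.0
```

View pics/t10.png

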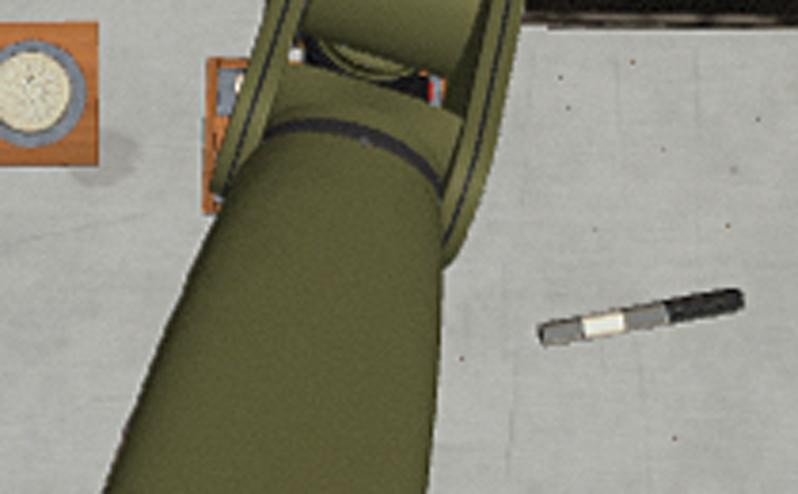

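View pics/s10.png

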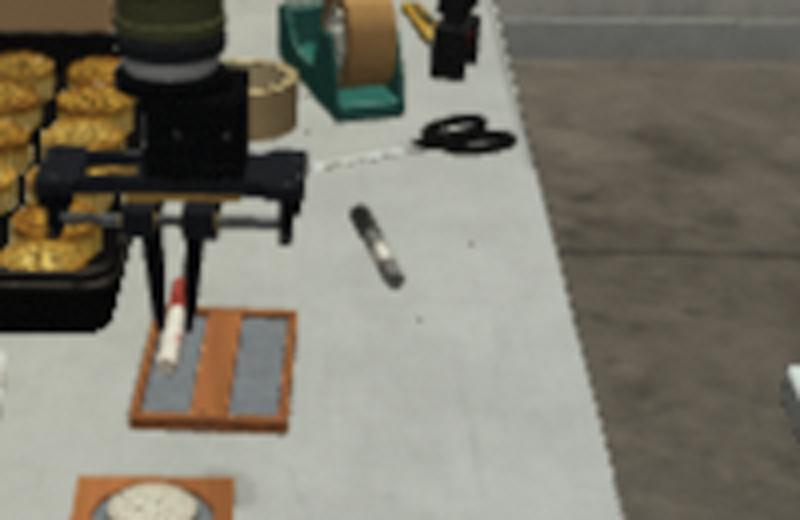

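The red marker is above the far groove and aligned with it. I'll lower and release it.

```bash

python3 -m handwheel '[[8,[0,1,10],0],[8,[0,0,7],0],[8,[0,0,4],0],[8,[0,0,2],0],[8,[0,0,0],0]]'
python3 -m handwheel '[[8,[0,0,0],0]]'
python3 go.py 588 -126.5 13 -1
```

```text
t: 27.42
tool_pos: [0.5876, -0.1266, 0.0145]
ee_rot: [[0.017, 1.0, -0.0], [1.0, -0.017, 0.0], [0.0, -0.0, -1.0]]
wrist_force: [0.0, -0.3, 0.1]
width: 0.0152
t: 27.55
tool_pos: [0.5879, -0.1267, 0.0149]
ee_rot: [[0.017, 1.0, 0.0], [1.0, -0.017, -0.0], [-0.0, 0.0, -1.0]]
wrist_force: [-0.8, -0.0, 0.3]
width: 0.0148
t 27.55 tcp [ 587.9 -126.7   14.9] yaw -1.0 w 14.8 F [-0.8 -0.   0.3] | need tool xyz [0.2 0.1 1.9] turn 0.0
```

```bash

python3 -m handwheel '[[8,[0,0,1.5],0],[8,[0,0,0],0],[22,[0,0,0],0],[30,[0,0,0],0],[36,[0,0,-3],0]]'
python3 -m handwheel '[[40,[0,0,-10],0],[50,[0,0,-25],0],[60,[0,0,-30],-4],[60,[-20,-15,0],-4],[60,[-45,-30,0],-4]]'
python3 -m handwheel '[[60,[-45,-30,0],0],[60,[-45,-30,0],0],[60,[-40,-25,0],0],[60,[0,0,0],0],[60,[0,0,0],0]]'
python3 go.py 440 -335.5 7 11
python3 - <<'E'
from h import *
c,P=cloud("side");cv2.imwrite("pics/s11.png",cv2.resize(c["image"][110:240,230:430,::-1],None,fx=4,fy=4,interpolation=2))
c,P=cloud("top");cv2.imwrite("pics/t11.png",cv2.resize(c["image"][180:310,240:450,::-1],None,fx=3.8,fy=3.8,interpolation=2))
E
```

```text
t: 28.18
tool_pos: [0.5875, -0.1266, 0.016]
ee_rot: [[0.017, 1.0, -0.001], [1.0, -0.017, 0.0], [0.0, -0.001, -1.0]]
wrist_force: [-0.4, 0.5, -0.1]
width: 0.0338
t: 28.8
tool_pos: [0.5504, -0.1956, 0.083]
ee_rot: [[-0.197, 0.98, 0.003], [0.98, 0.197, -0.001], [-0.002, 0.002, -1.0]]
wrist_force: [0.3, -0.5, 0.2]
width: 0.0599
t: 29.42
tool_pos: [0.491, -0.3394, 0.0817]
ee_rot: [[-0.191, 0.982, 0.001], [0.982, 0.191, 0.0], [-0.0, 0.001, -1.0]]
wrist_force: [0.3, -0.5, 0.0]
width: 0.0601
t 29.43 tcp [ 491.  -339.4   81.7] yaw 11.0 w 60.1 F [ 0.3 -0.5  0. ] | need tool xyz [ 13.6 -49.4  74.6] turn -0.0
```

View pics/t11.png

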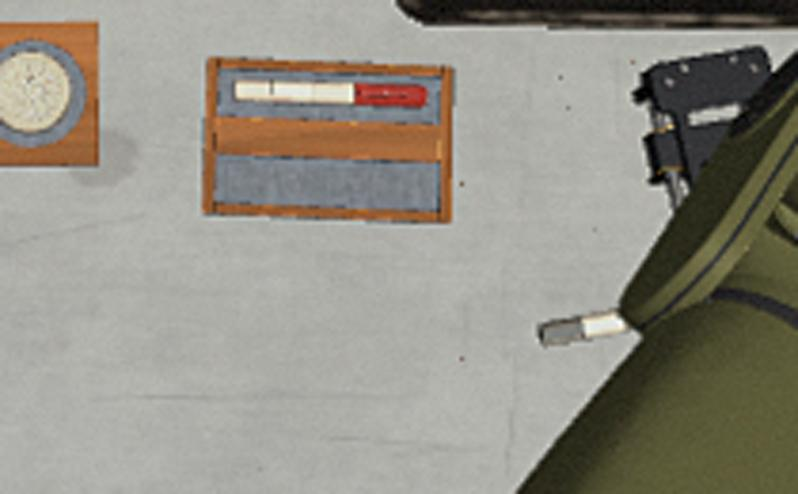

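View pics/s11.png

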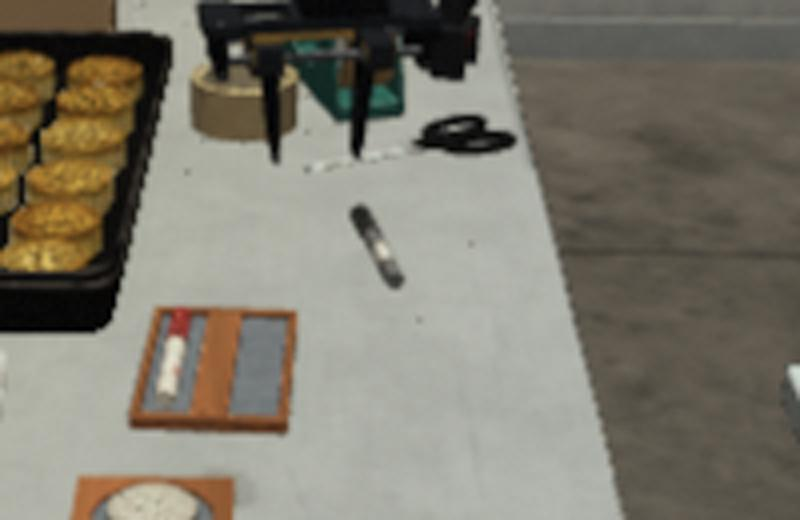

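The red marker is in the far groove (crop (235–427, 92)). Next is the black marker.

```bash

python3 -m handwheel '[[60,[6,-20,0],0],[60,[7,-29,10],0],[60,[0,0,25],0],[60,[0,0,25],0],[60,[0,0,13],0]]'
python3 -m handwheel '[[60,[0,0,0],0],[60,[0,0,0],0]]'
python3 go.py 440 -335.5 7 11
```

```text
t: 30.15
tool_pos: [0.4401, -0.3345, 0.0068]
ee_rot: [[-0.193, 0.981, -0.001], [0.981, 0.193, 0.002], [0.002, -0.001, -1.0]]
wrist_force: [0.6, -0.1, 0.0]
width: 0.0599
t: 30.4
tool_pos: [0.4411, -0.3364, 0.0092]
ee_rot: [[-0.192, 0.981, 0.001], [0.981, 0.192, -0.001], [-0.001, 0.001, -1.0]]
wrist_force: [1.5, -0.7, 0.8]
width: 0.0601
t 30.4 tcp [ 441.1 -336.4    9.2] yaw 11.1 w 60.1 F [ 1.5 -0.7  0.8] | need tool xyz [ 1.1 -1.   2.2] turn 0.1
```

```bash

python3 -m handwheel '[[8,[1,-1,2],0],[8,[0,0,0],0],[8,[0,0,0],0],[8,[0,0,0],0],[8,[0,0,0],0]]' 20
python3 -m handwheel '[[8,[0,0,0],0],[8,[0,0,0],0],[8,[0,0,-8],0],[8,[0,0,-18],0],[8,[0,0,-25],3]]'
python3 -m handwheel '[[8,[0,0,0],5],[8,[0,0,0],4],[8,[0,0,0],0]]'
python3 go.py 528 -125.5 60 -1
```

```text
t: 31.02
tool_pos: [0.4391, -0.3354, 0.0062]
ee_rot: [[-0.191, 0.982, 0.0], [0.982, 0.191, -0.0], [-0.0, 0.0, -1.0]]
wrist_force: [0.2, -0.1, 0.2]
width: 0.0163
t: 31.65
tool_pos: [0.439, -0.3352, 0.0583]
ee_rot: [[-0.138, 0.99, -0.0], [0.99, 0.138, 0.0], [0.0, -0.0, -1.0]]
wrist_force: [-0.0, -0.4, -0.6]
width: 0.0161
t: 32.02
tool_pos: [0.4396, -0.3358, 0.0587]
ee_rot: [[0.016, 1.0, 0.001], [1.0, -0.016, -0.001], [-0.001, 0.001, -1.0]]
wrist_force: [0.8, -0.2, -1.0]
width: 0.0164
t 32.02 tcp [ 439.6 -335.8   58.7] yaw -0.9 w 16.4 F [ 0.8 -0.2 -1. ] | need tool xyz [211.7  85.   -1.5] turn 0.1
```

```bash

python3 -m handwheel '[[8,[20,8,0],0],[8,[40,16,0],0],[8,[45,18,0],0],[8,[45,18,0],0],[8,[38,16,0],0]]'
python3 -m handwheel '[[8,[23,9,0],0],[8,[0,0,10],0],[8,[0,0,10],0],[8,[0,0,0],0],[8,[0,0,0],0]]'
python3 go.py 528 -125.5 13 -1
python3 - <<'E'
from h import *
c,P=cloud("side");cv2.imwrite("pics/s12.png",cv2.resize(c["image"][110:240,230:430,::-1],None,fx=4,fy=4,interpolation=2))
E
```

```text
t: 32.65
tool_pos: [0.5188, -0.1458, 0.0574]
ee_rot: [[0.015, 1.0, 0.0], [1.0, -0.015, 0.0], [0.0, 0.0, -1.0]]
wrist_force: [0.3, -0.6, 0.3]
width: 0.0164
t: 33.28
tool_pos: [0.5274, -0.1265, 0.0369]
ee_rot: [[0.018, 1.0, -0.0], [1.0, -0.018, 0.0], [0.0, -0.0, -1.0]]
wrist_force: [0.7, 1.4, -0.8]
width: 0.0162
t 33.27 tcp [ 527.4 -126.5   36.9] yaw -1.1 w 16.2 F [ 0.7  1.4 -0.8] | need tool xyz [ 1.   0.6 23.9] turn -0.1
```

View pics/s12.png

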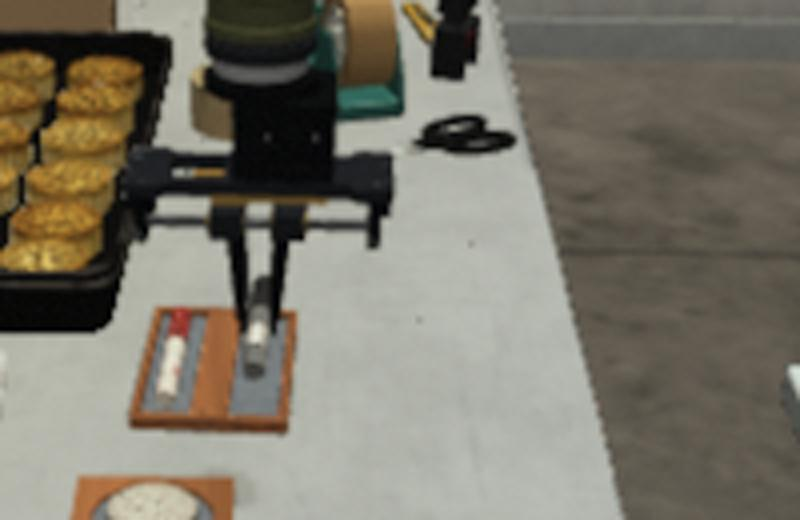

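The black marker is over the near groove and aligned. I'll lower, release and retreat.

```bash

python3 -m handwheel '[[8,[1,0,10],0],[8,[0,0,7],0],[8,[0,0,4],0],[8,[0,0,2],0],[8,[0,0,0],0]]'
python3 -m handwheel '[[8,[0,0,0.5],0],[8,[0,0,0],0]]'
python3 go.py 528 -125.5 13 -1
```

```text
t: 33.95
tool_pos: [0.5277, -0.1248, 0.014]
ee_rot: [[0.017, 1.0, -0.0], [1.0, -0.017, 0.0], [0.0, -0.0, -1.0]]
wrist_force: [0.6, 0.4, -0.7]
width: 0.0163
t: 34.2
tool_pos: [0.5279, -0.1249, 0.0139]
ee_rot: [[0.017, 1.0, 0.0], [1.0, -0.017, -0.0], [-0.0, 0.0, -1.0]]
wrist_force: [-0.3, -0.4, -0.8]
width: 0.016
t 34.2 tcp [ 527.9 -124.9   13.9] yaw -1.0 w 16.0 F [-0.3 -0.4 -0.8] | need tool xyz [-0.6  0.1  0.9] turn 0.0
```

```bash

python3 -m handwheel '[[8,[0,0,1],0],[8,[0,0,0],0],[22,[0,0,0],0],[30,[0,0,0],0],[34,[0,0,-3],0]]'
python3 -m handwheel '[[36,[0,0,-10],0],[36,[0,0,-30],0],[36,[0,0,-40],0],[36,[-40,-20,-40],0],[36,[-60,0,0],0]]'
python3 -m handwheel '[[36,[-60,-20,0],0],[36,[-60,-20,0],0],[36,[-60,-20,0],0],[36,[-60,-20,0],0],[36,[-50,-20,0],0]]'
python3 -m handwheel '[[36,[0,0,0],0],[36,[0,0,0],0],[36,[0,0,0],0]]'
python3 - <<'E'
from h import *
c,P=cloud("top");cv2.imwrite("pics/t13.png",c["image"][:,:,::-1])
cv2.imwrite("pics/t13c.png",cv2.resize(c["image"][130:250,85:370,::-1],None,fx=2.8,fy=2.8,interpolation=2))
im=c["image"].astype(int)
from itertools import product
for n,(x0,y0,x1,y1),zt in (("A",(198,186,232,226),.0135),("B",(232,186,266,226),.0135),("red",(293,196,362,214),.015),("blk",(293,219,362,238),.015),("th",(98,204,185,230),.0145)):
    m=P[y0:y1,x0:x1,2]>zt
    k,l,s,_=cv2.connectedComponentsWithStats(m.astype(np.uint8))
    m=l==1+s[1:,4].argmax() if n!="th" else m
    q=P[y0:y1,x0:x1][m]
    print(n,m.sum(),(q[:,:2].mean(0)*1000).round(1),[np.round(v,1) for v in cv2.minAreaRect((q[:,:2]*1000).astype(np.float32))],"ztop",np.percentile(q[:,2],[50,90]).round(4))
c,P=cloud("side");cv2.imwrite("pics/s13.png",cv2.resize(c["image"][150:380,170:390,::-1],None,fx=2.6,fy=2.6,interpolation=2))
E
```

```text
t: 34.83
tool_pos: [0.5275, -0.1248, 0.0156]
ee_rot: [[0.017, 1.0, -0.001], [1.0, -0.017, 0.0], [0.0, -0.001, -1.0]]
wrist_force: [-0.3, 0.9, -0.1]
width: 0.0325
t: 35.45
tool_pos: [0.5082, -0.2258, 0.1416]
ee_rot: [[0.014, 1.0, 0.009], [1.0, -0.014, -0.004], [-0.004, 0.009, -1.0]]
wrist_force: [0.8, 0.1, -0.1]
width: 0.0361
t: 36.08
tool_pos: [0.4011, -0.5123, 0.1368]
ee_rot: [[0.018, 1.0, 0.001], [1.0, -0.018, -0.001], [-0.001, 0.001, -1.0]]
wrist_force: [0.2, 0.2, 0.5]
width: 0.0358
t: 36.45
tool_pos: [0.4028, -0.5086, 0.1358]
ee_rot: [[0.016, 1.0, 0.0], [1.0, -0.016, 0.0], [0.0, 0.0, -1.0]]
wrist_force: [0.3, 0.6, -0.4]
width: 0.0358
A 354 [583.5 168.2] [array([583.3, 168.4]), array([55.4, 54.1]), np.float64(89.8)] ztop [0.0173 0.0199]
B 349 [584.5  79.5] [array([584.7,  79.8]), array([55. , 54.1]), np.float64(46.9)] ztop [0.0173 0.0201]
red 279 [ 587.2 -125.8] [array([ 587.8, -126.2]), array([128. ,  15.1]), np.float64(89.1)] ztop [0.0212 0.0246]
blk 318 [ 527.3 -124.9] [array([ 528. , -124.8]), array([134.2,  15.9]), np.float64(88.9)] ztop [0.0219 0.0251]
th 481 [547.3 390.6] [array([547. , 354.5]), array([ 64.3, 224.8]), np.float64(0.3)] ztop [0.02   0.0242]
```

View pics/t13c.png

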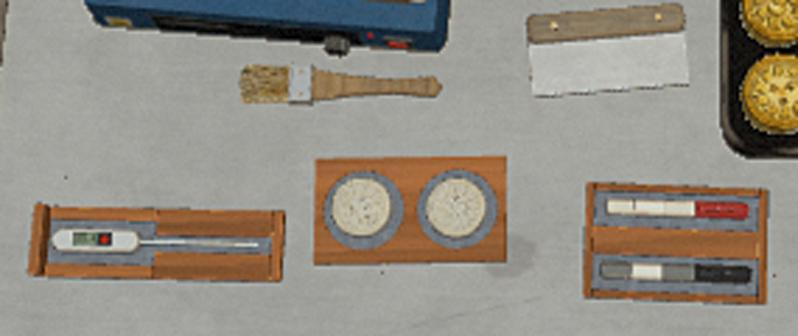

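View pics/s13.png

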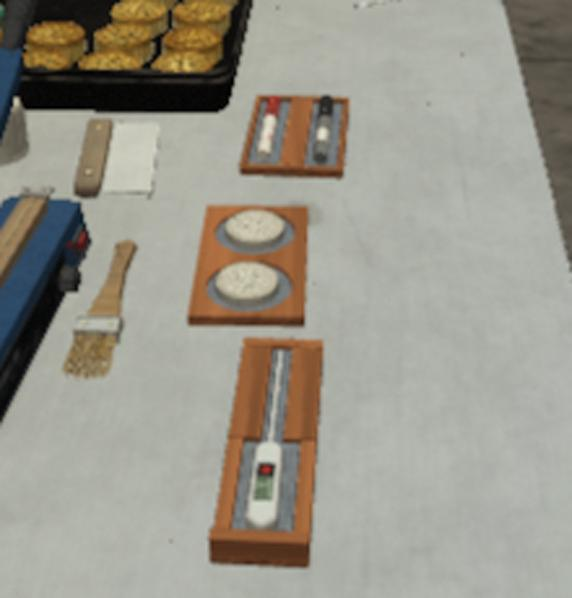

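```bash
python3 - <<'E'
from h import *
c=imaging.capture("top");d=imaging.capture("side")
a=ray(c,103.6,215.7,.0135);b=ray(c,134.6,216.3,.0135);t=ray(c,85+258/2.8,130+244.5/2.8,.0142)
print("head end",a,"head/probe",b,"tip",t)
print("side: head outer end base, junction",ray(d,170+262/2.6,150+527/2.6,.008),ray(d,170+270/2.6,150+445/2.6,.0145))
print("stop inner top px",ray(c,85+47/2.8,130+240/2.8,.024), "board right end",ray(c,85+285/2.8,130+245/2.8,.011))
E
```

```text
head end [0.54737851 0.45475133 0.0135    ] head/probe [0.54728662 0.37350433 0.0135    ] tip [0.54653635 0.26199192 0.0142    ]
side: head outer end base, junction [0.5452923  0.44531537 0.008     ] [0.5453267  0.37291998 0.0145    ]
stop inner top px [0.54570274 0.45497974 0.024     ] board right end [0.54700003 0.23754215 0.011     ]
```

```bash
python3 -c "
from cell import arm
print(arm.job_done(), arm.observe()['t'])"
```

```text
the job is handed in; nothing more can be done
the job is handed in; nothing more can be done
```

All five tools are in their boards, and I handed the job in at about 37 s of the 128 s allowed. The hand-in reports no verdict, so the results below are my own camera checks.

| Item | Where it is | Offset from its place | Height check |
|---|---|---|---|
| Mould plates | one in each well | about 2 mm or less | tops at about 17 mm, as expected on the well floor |
| Red marker | far groove | about 1 mm, under 1° off line | top at about 21 mm, expected 22 mm |
| Black marker | near groove | about 1 mm, under 1° off line | top at about 22 mm, as expected |
| Thermometer | head in the wide pocket, probe in the slot | 1–2 mm from the top camera | flat in the pictures, and level whenever I checked during the carry |

- **Bystanders:** the pastry brush and bench scraper look undisturbed in the pictures. I did not measure their positions.
- **Robot:** it is clear of everything, and the readings I took showed no large forces.
- **Disagreements:** the side camera put the thermometer's outer end about 9 mm nearer the robot's right than the top camera. The head's inner end agreed to 1 mm in both views. I read that pixel by eye and trusted the top view. The automatic fit for the thermometer also caught the board's edges, so I located it from hand-read pixels instead.

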